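# Clamp a sensor bracket with its screw holes hanging clear of the block

### The arm

A 6-joint arm with a two-finger parallel gripper is mounted at the origin on a cart in front of the work surface, level with it; the furniture and walls round the work are solid. World frame = base frame: x ahead of the robot, y to its left, z up, the work surface at z = 0. Lengths are in m, angles in degrees, forces in N, time in s.
With the tool pointing down it reaches from about 0.3 to 0.775 m from the base axis. Payload 14.6 kg.
Tool frame: the origin (TCP) lies at the very end of the fingers, on their centre line; the grasp point (between the pads) lies 19 mm behind it; y points along the fingers, z is the direction in which the jaws open and shut, and the axes are right-handed (so a half turn about y gives the same grasp; the last joint's range is limited). The gripper opens to 94 mm and grips with 3 to 60 N. Pads are 16 mm wide; open, the fingers measure 119 mm over their backs; the gripper's body (75 mm by 177 mm) begins 78 mm behind the grasp point.
Start: joints at [-75.55, 17.183, 87.147, -0, 75.671, -3.816], TCP at [0.172, -0.522, 0.205] pointing down, gripper open.
Joint ranges: [-173.82, 173.82], [-45.26, 126.66], [13.44, 144.39], [-59.66, 239.66], [0, 175.72], [-146.38, 146.38]. Speed limits (degrees/s): [127.2, 127.2, 147.25, 180, 180, 180].

### API

Orientations are given as a 3x3 rotation matrix whose columns are the frame's x, y, z axes.
In Python, from rig import * gives the robot as it stands.
- The arm moves only by the tool play_rows, never from a script. Its argument "targets" is a list of rows, each an object with "linear": the shift along the tool's x, y, z in m, a list of three; "roll": the turn about the tool's y in rad. In form: [{"linear": [tx, ty, tz], "roll": roll}, ...]. A call has 1 to 20 rows; each row shifts and turns the commanded pose from where the row before left it, along the tool's axes as they then stand; what a row does not reach is not made up. A row lasts 1/8 s, in which the tool goes at most 62.5 mm and 10.7 degrees, less where a joint would pass 70% of its speed; a pose out of reach is approached as far as the arm can. A call with a gripper value outside its range is refused whole. "grip" is the finger opening in m, from 0 to 0.094, set as the call begins (left out, the last holds). The fingers move at their own pace and stop on an object; "grip_force" is the grip in N (left out, the last holds). Time passes only in rows, so rows that do not move let the fingers close. It gives the time, the measured TCP pose, the force and the opening at its end, in the units of the state.
- sense(): the state, without advancing time (a new reading comes with each control period).
- grab_frame(name): name is "scene" or "side" or "wrist"; returns a dict with "color" (400x640x3 uint8, blue, green, red), "mtx" (3x3 intrinsics, pixels), "rvec" (rotation vector, rad) and "tvec" (3), from world to camera coordinates, as OpenCV has them. Camera axes: x right, y down, z forward; pixel columns grow to the right and rows downward; lengths in m; the calibration is good to about 2 mm. A picture is of the moment at which its call begins. There is no depth.
- finish_job(): hands the job in, once; it reports no verdict.
The state is a dict: "time": time; "joint_pos": joint angles; "joint_velocities": joint speeds; "tau": joint torques, N m; "tool_pos": TCP position; "eef_rot": TCP orientation; "wrist_force": force on the tool from outside, world axes, zero at the start; "ft_torque": the same for the moment, N m; "finger_gap": opening from 0.0 (shut) to 1.0 (fully open).
Only numpy, scipy, OpenCV 4.12 (cv2) and the standard library are available. Lean on these libraries where they do the work, as an engineer would, in place of code of your own. Each camera call takes 0.05 s, during which the arm holds its last target.

### The job

Get the aluminium bracket ready for its screws: by pushing alone, never lifting it, bring its long back edge flush against the fence of the wooden clamping block, then slide it along the fence to the right until the red line across it lies over the block's right-hand edge, so that the end with the two screw holes overhangs. Then press the blue clamp handle all the way down so that the clamp holds the bracket there. Leave the other things on the table where they are.

Things in the scene. Friction and masses are not known exactly. Their poses are not given: they have to be found in the camera images.
- clamp_block: Fixed beech block, 124 mm (x) by 240 mm (y), its ledge 30 mm above the table. Origin: centre of its underside; x away from the robot, y to the left, yaw within 0.15 rad. Ledge from x = -62 mm (near face) to the aluminium fence, whose near face is at x = +14 mm; fence 8 mm thick, 14 mm higher than the ledge, full length. Right-hand edge at y = -120 mm. Behind the fence: a steel hold-down clamp.
- block_edge (a point): Point on the block's upper right-hand edge (block x = -24, y = -120, z = 30 mm), about where the middle of the red line belongs. Axes as the block. The clamp stands at block y = -92 mm (base 38 mm wide), pivot at block x = +42 mm, 56 mm above the table; handle away from the robot, arm towards it.
- bracket: Loose L-shaped aluminium bracket, 0.2 kg, on the ledge: plate 80 mm (x) by 140 mm (y), 4 mm thick; tab 32 mm high, 4 mm thick, across its whole left (+y) end; two screw holes at the right end. Origin: centre of the plate's underside. Starts skewed, 15 to 28 mm short of the fence; its near edge juts out past the block's near face (still 4 mm when flush) and can be pushed from there.
- bracket_mark (a point): Middle of the red line (2 mm wide) across the bracket's top face, 30 mm from its right end. Axes as the bracket. Flush on the fence it is at block x = -26 mm; in its place at block y = -120 mm. At the start it lies 35 to 95 mm left of there. The bracket slides with ordinary friction (under 3 N) and stays where it is left.
- bracket_tab (a point): Centre of the outer (left, +y) face of the bracket's upright tab, 16 mm above its underside.
- clamp_handle (a joint): Clamp handle hinge, rad: 0 = fully up, open (0.85 rad above level); grows as it is pressed down; 0.85 = level, clamp shut. Starts between 0 and 0.2 and stays where it is left; a push of 10 N on the grip is ample to bring it fully down. Once down it stays shut: a stiff hinge and a spring keep the foot pressed on the bracket.
- handle_grip (a point): Point on top of the blue handle grip, 75 mm from the pivot. The grip is 22 mm wide, 13 mm thick, from 32 to 110 mm from the pivot. Handle down: this point is at block x = +117 mm, 62 mm above the table; fully up: block x = +87 mm, 117 mm above the table.
- clamp_arm: Steel arm of the clamp with a round black rubber foot (16 mm) that comes down on the bracket at block x = -10, y = -92 mm as the handle, linked to it, is pressed. Raised at the start, tip up to 120 mm above the table. Origin at the pivot.
- assortment_case: The blue assortment case, 130 x 191 x 40 mm open case of screws, on the right of the table; to be left where it is. Origin under its centre.
- screwdriver: The orange screwdriver, 195 mm long, 26 mm thick, near the front right corner; to be left where it is. Origin under its centre.
- plug_sensor_1: A white plug-in sensor (the one nearer the block), 94 x 46 x 24 mm, near the front edge, left of the block; to be left where it is. Origin under its centre.
- plug_sensor_2: A white plug-in sensor (the one farther from the block), 94 x 46 x 24 mm, near the front edge, farther left; to be left where it is. Origin under its centre.
- marker: The red marker, 140 mm long, 18 mm thick, at the front left; to be left where it is. Origin under its centre.

How it is judged (in metres and radians):
On the way, in this order (a step that is already met when the one before it is completed fails the run):
1. the bracket's back edge is flush against the fence, the clamp still open (x of bracket_mark in the frame of clamp_block above -0.029 m and angle between the y axis of bracket and the y axis of clamp_block, either way round below 0.03 rad and value of joint clamp_handle below 0.45 rad), for 0.1 s.
2. the red line lies over the block's right-hand edge with the bracket still flush, the clamp still open (all of step 1 and y of bracket_mark in the frame of clamp_block between -0.124 and -0.116 m), for 0.2 s.
At the end, for the whole second after the job is handed in: The bracket lies flat and at rest with its back edge against the fence (gap at its middle under 3 mm, skew under 0.03 rad), its red line over the block's right-hand edge within 4 mm, the clamp handle down to within 0.05 rad of level, and the clamp foot pressing on the bracket with more than 1.5 N (x of bracket_mark in the frame of clamp_block above -0.029 m and angle between the y axis of bracket and the y axis of clamp_block, either way round below 0.03 rad and y of bracket_mark in the frame of clamp_block between -0.124 and -0.116 m and value of joint clamp_handle above 0.8 rad and contact force between clamp_arm and bracket above 1.5 N and linear speed of bracket below 0.01 m/s and height (world z) of bracket_mark between 0.03 and 0.038 m); the robot touches nothing.
It fails at once if the bracket is lifted or tipped: its line more than 10 mm above where it lies, or its plate tilted more than 0.12 rad (height (world z) of bracket_mark above 0.044 m or angle between bracket's own z axis and vertical above 0.12 rad).
It fails at once if the bracket falls off the block (height (world z) of bracket_mark below 0.02 m).
It fails at once if any of the loose things round the block (case, screwdriver, plug-in sensors, marker) is moved by more than 20 mm (distance of any of assortment_case, screwdriver, plug_sensor_1, plug_sensor_2, marker from where it was at the start of the episode above 0.02 m).
It also fails if it takes over 58 s, if anything falls off the work surface, if the arm or the gripper's body presses on something with over 40 N, if the wrist force passes 120 N, or if a joint passes its speed limit or range.

## Working session

There is one attempt and no reset: what is moved stays moved. The work goes in short steps, Python scripts to look and compute and a tool call to move; the robot and the scene stay as the last step left them, time stands still between calls to the robot, and variables do not carry over. Pictures are saved under pics/ and viewed, and the job is handed in when it is done.

Besides the shell and the picture viewer there is one more tool, called as name(argument=value, ...), one argument or row to a line, values as JSON. play_rows: Moves the arm, as the interface text tells. Its arguments: {"type":"object","properties":{"targets":{"type":"array","items":{"type":"object","properties":{"linear":{"type":"array","items":{"type":"number"}},"roll":{"type":"number"}}}},"grip":{"type":"number"},"grip_force":{"type":"number"}},"required":["targets"]}

```bash
ls; mkdir -p pics; python3 - <<'E'
from rig import *
import cv2,numpy as np
s=sense()
for k,v in s.items(): print(k,np.round(v,4).tolist())
for n in("scene","side","wrist"):
    f=grab_frame(n); cv2.imwrite(f"pics/{n}0.png",f["color"])
    R=cv2.Rodrigues(np.array(f["rvec"]))[0]; print(n,np.round(f["mtx"],1).tolist(),(-R.T@np.array(f["tvec"]).ravel()).round(3), R[2].round(3))
    np.savez(f"pics/{n}0.npz",**f)
E
```

```text
pics
time 0.0
joint_pos [-75.5483, 17.2144, 87.1803, -0.002, 75.6704, -3.8155]
joint_velocities [0.0686, 0.0487, -0.0843, 0.0739, 0.1273, -0.0816]
tau [0.0004, -53.1808, -35.2732, 0.0709, 0.0244, -0.0001]
tool_pos [0.1723, -0.522, 0.2049]
eef_rot [[-0.9496, -0.0003, 0.3135], [-0.3135, 0.0011, -0.9496], [-0.0, -1.0, -0.0011]]
wrist_force [0.3002, -0.3951, 0.7653]
ft_torque [0.0625, -0.0463, -0.0548]
finger_gap 0.9967
scene [[422.5, 0.0, 315.7], [0.0, 422.5, 203.8], [0.0, 0.0, 1.0]] [ 1.018 -0.55   1.344] [-0.362  0.423 -0.83 ]
side [[501.0, 0.0, 324.8], [0.0, 501.0, 205.4], [0.0, 0.0, 1.0]] [0.319 1.521 1.26 ] [ 0.089 -0.78  -0.62 ]
wrist [[314.5, 0.0, 321.6], [0.0, 314.5, 200.4], [0.0, 0.0, 1.0]] [ 0.253 -0.495  0.385] [-0.275 -0.088 -0.957]
```

View pics/scene0.png

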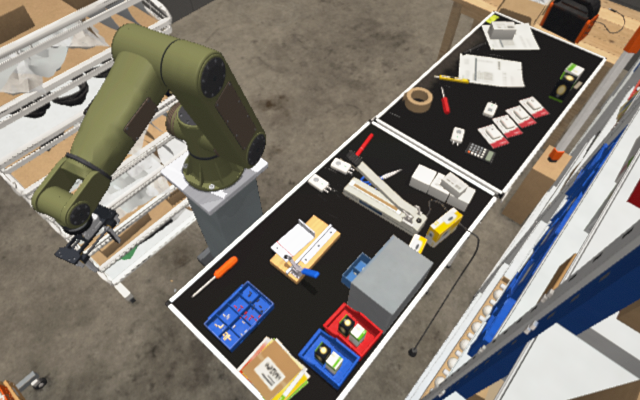

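View pics/side0.png

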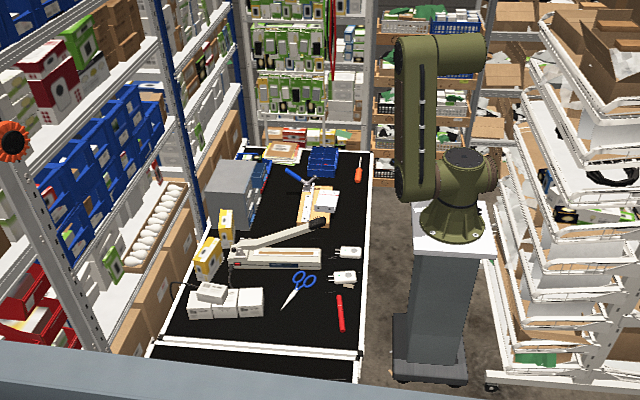

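View pics/wrist0.png

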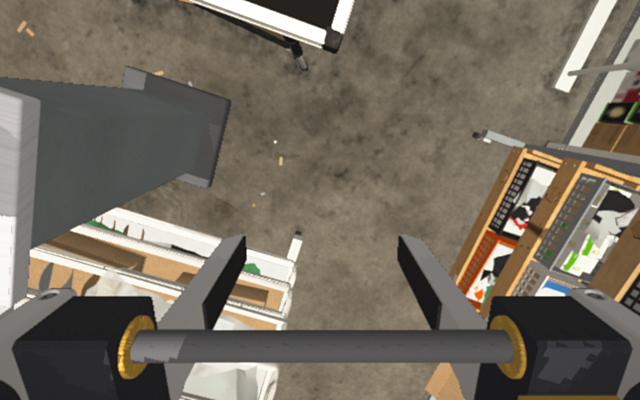

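```bash
python3 - <<'E'
import cv2
a=cv2.imread("pics/scene0.png")[205:295,255:375]; cv2.imwrite("pics/sc1.png",cv2.resize(a,None,fx=6,fy=6,interpolation=cv2.INTER_CUBIC))
a=cv2.imread("pics/side0.png")[145:275,215:375]; cv2.imwrite("pics/si1.png",cv2.resize(a,None,fx=4.5,fy=4.5,interpolation=cv2.INTER_CUBIC))
E
```

```text
(no output)
```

View pics/sc1.png

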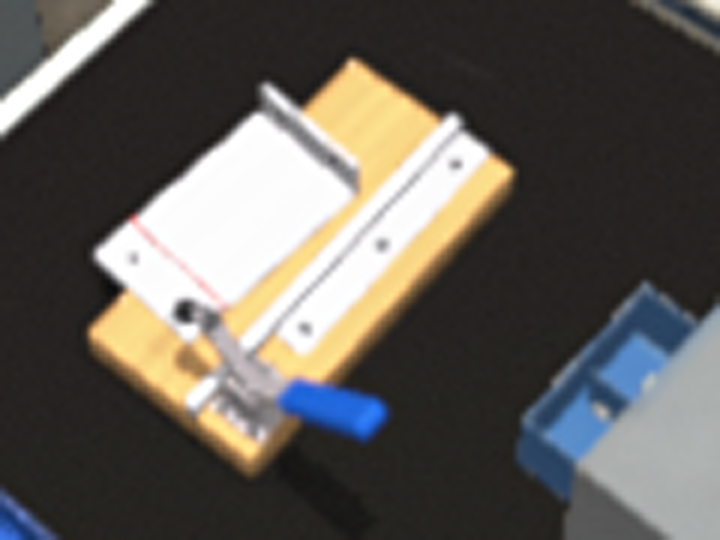

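View pics/si1.png

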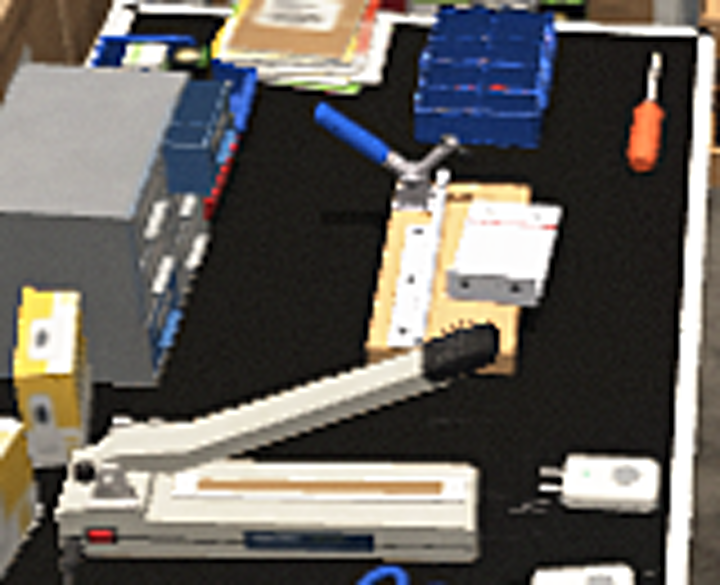

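```bash
cat > h.py <<'E'
import cv2,numpy as np
def cam(f):
    R=cv2.Rodrigues(np.array(f["rvec"]))[0]; t=np.array(f["tvec"]).ravel(); return R,t,np.array(f["mtx"])
def ray(f,px,z):
    R,t,K=cam(f); c=-R.T@t; d=R.T@np.linalg.solve(K,[px[0],px[1],1.]); return c+d*(z-c[2])/d[2]
def proj(f,P):
    R,t,K=cam(f); q=K@(R@np.array(P)+t); return q[:2]/q[2]
def tri(f,p,g,q):
    A=[];b=[]
    for h,x in((f,p),(g,q)):
        R,t,K=cam(h); c=-R.T@t; d=R.T@np.linalg.solve(K,[x[0],x[1],1.]); d/=np.linalg.norm(d)
        M=np.eye(3)-np.outer(d,d); A.append(M); b.append(M@c)
    return np.linalg.solve(A[0]+A[1],b[0]+b[1])
E
python3 - <<'E'
from h import *
f=np.load("pics/scene0.npz"); g=np.load("pics/side0.npz")
S=lambda u,v:(255+(u+.5)/6-.5,205+(v+.5)/6-.5)
T=lambda u,v:(215+(u+.5)/4.5-.5,145+(v+.5)/4.5-.5)
for n,p,z in [("NL",(352,60),.03),("NR",(88,335),.03),("FR",(252,470),.03),("FL",(515,170),.03),("mark near",(133,216),.034),("mark far",(222,303),.034),("br NR",(95,255),.034),("tab top near",(265,86),.062),("tab top far",(357,182),.062)]:
    print(n,ray(f,S(*p),z).round(4))
for n,p,z in [("NL",(517,365),.03),("FL",(370,350),.03),("NR",(532,186),.03),("sens1",(610,480),.024),("screwdr",(645,130),.013)]:
    print("side",n,ray(g,T(*p),z).round(4))
print("handle end",tri(f,S(372,412),g,T(325,112)).round(3),"foot",tri(f,S(187,312),g,T(453,145)).round(3))
print("sealer tip",tri(f,(397.5,203),g,T(490,340)).round(3))
for n,p,z in [("case NL",(269,300),.04)]: print(ray(f,(243,282),.04), ray(f,(275,302),.04))
E
python3 - <<'E'
import cv2
a=cv2.imread("pics/scene0.png")[120:260,290:470]; cv2.imwrite("pics/sc2.png",cv2.resize(a,None,fx=4,fy=4,interpolation=cv2.INTER_CUBIC))
E
```

```text
NL [0.4694 0.0773 0.03  ]
NR [ 0.4784 -0.1625  0.03  ]
FR [ 0.6049 -0.1617  0.03  ]
FL [0.5937 0.0829 0.03  ]
mark near [ 0.4457 -0.0911  0.034 ]
mark far [ 0.5238 -0.0984  0.034 ]
br NR [ 0.447  -0.1242  0.034 ]
tab top near [0.4559 0.0141 0.062 ]
tab top far [0.5401 0.0008 0.062 ]
side NL [0.4646 0.0947 0.03  ]
side FL [0.5902 0.0866 0.03  ]
side NR [ 0.4753 -0.1595  0.03  ]
side sens1 [0.3785 0.2202 0.024 ]
side screwdr [ 0.3768 -0.2841  0.013 ]
handle end [ 0.659 -0.125  0.125] foot [ 0.54  -0.134  0.092]
sealer tip [0.586 0.235 0.14 ]
[ 0.47264858 -0.27870542  0.04      ] [ 0.60015452 -0.25871242  0.04      ]
```

View pics/sc2.png

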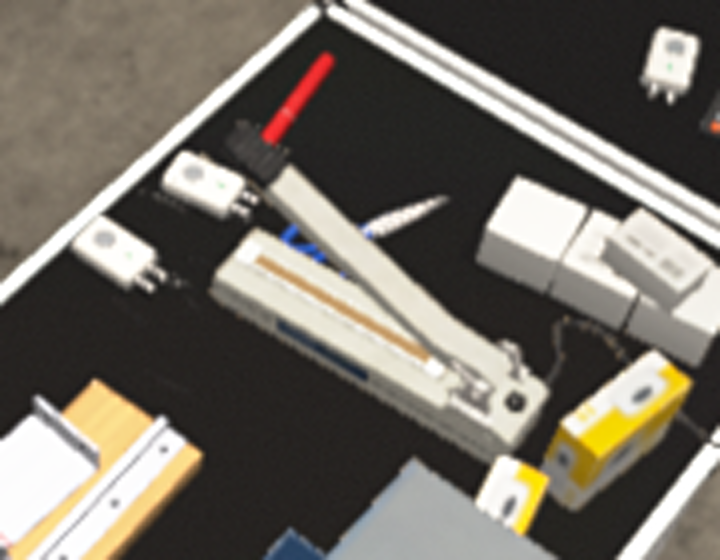

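play_rows(
  targets=[
    {"linear":[-0.0326,-0.0032,-0.024]},
    {"linear":[-0.0326,-0.0032,-0.024]},
    {"linear":[-0.0326,-0.0032,-0.024]},
    {"linear":[-0.0326,-0.0032,-0.024]},
    {"linear":[-0.0326,-0.0032,-0.024]},
    {"linear":[-0.0326,-0.0032,-0.024]},
    {"linear":[-0.0326,-0.0032,-0.024]},
    {"linear":[-0.0326,-0.0032,-0.024]},
    {"linear":[-0.0326,-0.0032,-0.024]},
    {"linear":[-0.0326,-0.0032,-0.024]},
    {"linear":[-0.0326,-0.0032,-0.024]},
    {"linear":[-0.0326,-0.0032,-0.024]},
    {"linear":[-0.0326,-0.0032,-0.024]},
    {"linear":[-0.0326,-0.0032,-0.024]},
    {"linear":[0,0,0],"roll":0.14},
    {"linear":[0,0,0],"roll":0.14},
    {"linear":[0,0,0]},
    {"linear":[0,0,0]},
  ],
)

```text
schema error: expected keys linear, roll
```

```bash
cat > snap.py <<'E'
import sys
from rig import *
from h import *
s=sense(); print({k:np.round(s[k],4).tolist() for k in("time","joint_pos","tool_pos","eef_rot","wrist_force","finger_gap")})
n,o=sys.argv[1:3]; f=grab_frame(n); np.savez(f"pics/{o}.npz",**f); cv2.imwrite(f"pics/{o}.png",f["color"])
E
python3 snap.py wrist w1
```

```text
{'time': 0.15, 'joint_pos': [-75.5483, 17.2077, 87.1711, -0.0007, 75.6705, -3.8156], 'tool_pos': [0.1723, -0.5221, 0.205], 'eef_rot': [[-0.9496, -0.0002, 0.3135], [-0.3135, 0.0008, -0.9496], [-0.0, -1.0, -0.0009]], 'wrist_force': [-0.2931, -0.5027, -0.4332], 'finger_gap': 0.9998}
```

View pics/w1.png

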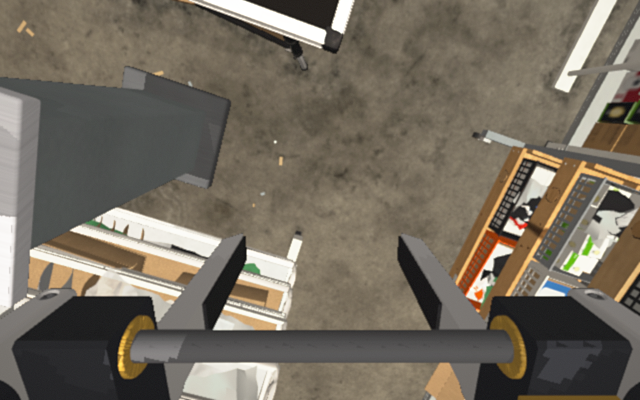

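The move was refused because every row needs both keys; the view is unchanged from the start. I'll resend it.

play_rows(
  targets=[
    {"linear":[-0.0326,-0.0032,-0.024],"roll":0},
    {"linear":[-0.0326,-0.0032,-0.024],"roll":0},
    {"linear":[-0.0326,-0.0032,-0.024],"roll":0},
    {"linear":[-0.0326,-0.0032,-0.024],"roll":0},
    {"linear":[-0.0326,-0.0032,-0.024],"roll":0},
    {"linear":[-0.0326,-0.0032,-0.024],"roll":0},
    {"linear":[-0.0326,-0.0032,-0.024],"roll":0},
    {"linear":[-0.0326,-0.0032,-0.024],"roll":0},
    {"linear":[-0.0326,-0.0032,-0.024],"roll":0},
    {"linear":[-0.0326,-0.0032,-0.024],"roll":0},
    {"linear":[-0.0326,-0.0032,-0.024],"roll":0},
    {"linear":[-0.0326,-0.0032,-0.024],"roll":0},
    {"linear":[-0.0326,-0.0032,-0.024],"roll":0},
    {"linear":[-0.0326,-0.0032,-0.024],"roll":0},
    {"linear":[0,0,0],"roll":0.14},
    {"linear":[0,0,0],"roll":0.14},
    {"linear":[0,0,0],"roll":0},
    {"linear":[0,0,0],"roll":0},
  ],
)

```text
time: 2.45
tool_pos: [0.5004, -0.0602, 0.2502]
eef_rot: [[-0.999, -0.0, 0.042], [-0.042, 0.0, -0.999], [0.0, -1.0, -0.0]]
wrist_force: [-0.0, -0.7, -0.5]
finger_gap: 0.999
```

```bash
python3 snap.py wrist w2
```

```text
{'time': 2.45, 'joint_pos': [-11.028, 9.4115, 90.7028, 0.0025, 79.8935, 76.5785], 'tool_pos': [0.5004, -0.0602, 0.2502], 'eef_rot': [[-0.9991, -0.0001, 0.0418], [-0.0418, 0.0001, -0.9991], [0.0001, -1.0, -0.0001]], 'wrist_force': [-0.0286, -0.7229, -0.5282], 'finger_gap': 0.9985}
```

View pics/w2.png

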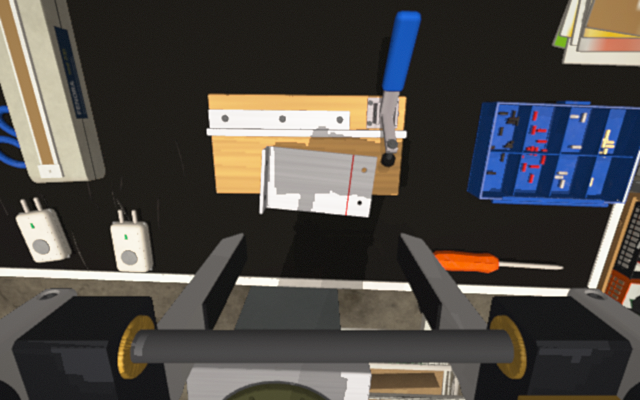

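```bash
cat > meas.py <<'E'
import sys
from h import *
def block(f):
    im=f["color"]; hsv=cv2.cvtColor(im,cv2.COLOR_BGR2HSV)
    m=cv2.inRange(hsv,(8,60,80),(28,255,255)); m=cv2.morphologyEx(m,cv2.MORPH_CLOSE,np.ones((3,3)))
    n,l,st,_=cv2.connectedComponentsWithStats(m)
    return im,hsv,m,l,st
def fit(f,pts,z):
    P=np.array([ray(f,p,z) for p in pts])[:,:2]
    vx,vy,x,y=cv2.fitLine(P.astype(np.float32),cv2.DIST_HUBER,0,.001,.001).ravel()
    return np.array([vx,vy]),np.array([x,y])
def redline(f,roi,z=.034):
    im=f["color"].astype(int); x0,y0,x1,y1=roi
    s=im[...,2]-np.maximum(im[...,0],im[...,1]); 
    pts=[]
    for r in range(y0,y1):
        row=np.clip(s[r,x0:x1]-25,0,None)
        if row.max()>10: pts.append((x0+(row*np.arange(x1-x0)).sum()/row.sum(),r))
    return pts
E
python3 - <<'E'
import cv2
a=cv2.imread("pics/w2.png")[85:225,195:420]; cv2.imwrite("pics/w2c.png",cv2.resize(a,None,fx=3.5,fy=3.5,interpolation=cv2.INTER_CUBIC))
E
python3 - <<'E'
from meas import *
f=np.load("pics/w2.npz"); pts=redline(f,(335,150,368,218)); print(len(pts),pts[0],pts[-1])
d,c=fit(f,pts,.034); a=ray(f,pts[0],.034);b=ray(f,pts[-1],.034); print("line",a.round(4),b.round(4),d)
E
```

```text
66 (np.float64(351.3804537521815), 150) (np.float64(345.48571428571427), 215)
line [ 0.533 -0.095  0.034] [ 0.4463 -0.0931  0.034 ] [ 0.998223   -0.05958926]
```

View pics/w2c.png

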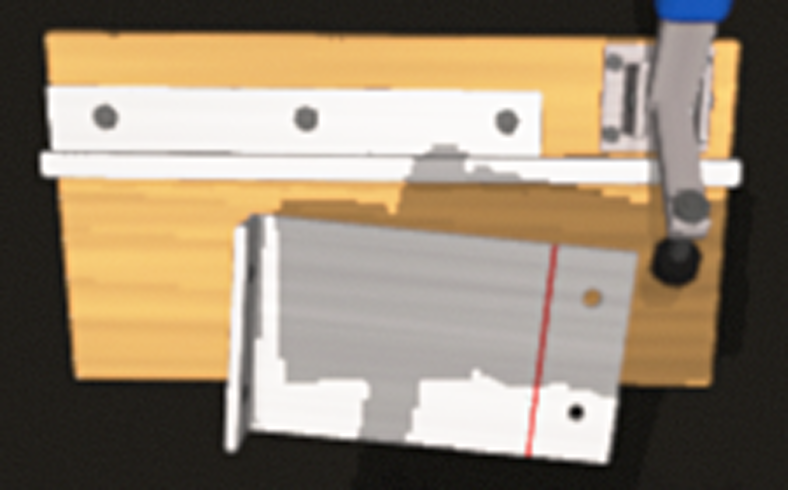

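```bash
python3 - <<'E'
from meas import *
f=np.load("pics/w2.npz"); S=lambda u,v:(195+(u+.5)/3.5-.5,85+(v+.5)/3.5-.5)
P={n:ray(f,S(*p),z)[:2] for n,p,z in [("NL",(77,379),.03),("NR",(711,384),.03),("FL",(45,33),.03),("FR",(740,42),.03),("fnL",(42,176),.044),("fnR",(741,186),.044),("mT",(555,246),.034),("mB",(529,455),.034),("bNR",(608,463),.034),("bFR",(637,254),.034),("tabN",(231,450),.062),("tabF",(240,228),.062),("tabBaseN",(252,428),.034)]}
for k,v in P.items(): print(k,v.round(4))
ang=lambda a,b:np.arctan2(-(a-b)[0],(a-b)[1])
print("yaws",ang(P["NL"],P["NR"]),ang(P["FL"],P["FR"]),ang(P["fnL"],P["fnR"]))
yaw=ang(P["fnL"],P["fnR"])
c=np.mean([P[k] for k in("NL","NR","FL","FR")],axis=0); print("c",c)
R=np.array([[np.cos(yaw),-np.sin(yaw)],[np.sin(yaw),np.cos(yaw)]])
for k,v in P.items(): print(k,(R.T@(v-c)*1000).round(1))
# mean mark
print("bracket yaw", np.arctan2(*(P["mT"]-P["mB"])[::-1]), np.arctan2(*(P["bFR"]-P["bNR"])[::-1]))
g=np.load("pics/scene0.npz");h=np.load("pics/side0.npz")
T=lambda u,v:(215+(u+.5)/4.5-.5,145+(v+.5)/4.5-.5); S2=lambda u,v:(290+u/4,120+v/4); S1=lambda u,v:(255+u/6,205+v/6)
print("sealer tip",tri(g,S2(258,145),h,T(470,350)).round(3))
print("cab top near-right corner",tri(g,S2(415,462),h,T(140,215)).round(3), "drawer",ray(g,S1(645,285),.1).round(3),ray(g,S1(530,430),.1).round(3))
for z in(.1,.2):print("cab",ray(h,T(180,75),z).round(3),ray(h,T(135,215),z).round(3),ray(h,T(155,385),0).round(3))
E
```

```text
NL [0.4687 0.0785]
NR [ 0.4766 -0.1607]
FL [0.5925 0.0827]
FR [ 0.5993 -0.1571]
fnL [0.5452 0.0818]
fnR [ 0.5517 -0.1595]
mT [ 0.5269 -0.0978]
mB [ 0.4468 -0.0934]
bNR [ 0.4449 -0.1238]
bFR [ 0.5252 -0.1276]
tabN [0.4541 0.0147]
tabF [0.5327 0.0105]
tabBaseN [0.4533 0.012 ]
yaws 0.03305301573826032 0.028492273140600585 0.026882073556511857
c [ 0.53427971 -0.039152  ]
NL [-62.4 119.4]
NR [ -60.9 -120. ]
FL [ 61.4 120.2]
FR [  61.8 -119.7]
fnL [ 14.2 120.7]
fnR [  14.2 -120.8]
mT [ -9.  -58.4]
mB [-88.9 -51.9]
bNR [-91.7 -82.2]
bFR [-11.5 -88.1]
tabN [-78.7  56. ]
tabF [-0.3 49.7]
tabBaseN [-79.6  53.3]
bracket yaw -0.05411371564172453 -0.0466628249702861
sealer tip [0.484 0.277 0.197]
cab top near-right corner [0.77  0.113 0.18 ] drawer [0.718 0.039 0.1  ] [ 0.724 -0.069  0.1  ]
cab [ 0.811 -0.211  0.1  ] [0.803 0.008 0.1  ] [0.772 0.114 0.   ]
cab [ 0.769 -0.061  0.2  ] [0.761 0.139 0.2  ] [0.772 0.114 0.   ]
```

play_rows(
  targets=[
    {"linear":[0,0,0],"roll":0.013},
    {"linear":[0.043,0,-0.0025],"roll":0},
    {"linear":[0.043,0,-0.0025],"roll":0},
    {"linear":[0,0.038,0],"roll":0},
    {"linear":[0,0.039,0],"roll":0},
    {"linear":[0,0.039,0],"roll":0},
    {"linear":[0,0.039,0],"roll":0},
    {"linear":[0,0.039,0],"roll":0},
    {"linear":[0,0.038,0],"roll":0},
    {"linear":[0,0,0],"roll":0},
  ],
)

```text
time: 3.75
tool_pos: [0.413, -0.0571, 0.0168]
eef_rot: [[-1.0, -0.004, 0.026], [-0.026, 0.001, -1.0], [0.004, -1.0, -0.001]]
wrist_force: [0.4, 0.2, 0.2]
finger_gap: 1.003
```

play_rows(
  targets=[
    {"linear":[-0.006,0,0],"roll":0},
    {"linear":[-0.006,0,0],"roll":0},
    {"linear":[-0.006,0,0],"roll":0},
    {"linear":[-0.004,0,0],"roll":0},
    {"linear":[-0.004,0,0],"roll":0},
    {"linear":[-0.004,0,0],"roll":0},
    {"linear":[-0.004,0,0],"roll":0},
    {"linear":[-0.004,0,0],"roll":0},
    {"linear":[0,0,0],"roll":0},
  ],
)

```text
time: 4.88
tool_pos: [0.4527, -0.0564, 0.0182]
eef_rot: [[-1.0, 0.0, 0.026], [-0.026, -0.0, -1.0], [-0.0, -1.0, 0.0]]
wrist_force: [0.6, -0.4, 0.3]
finger_gap: 1.002
```

```bash
python3 snap.py wrist w3
```

```text
{'time': 4.875, 'joint_pos': [-11.7041, 20.5715, 111.3633, 0.0065, 48.0399, 76.8102], 'tool_pos': [0.4527, -0.0564, 0.0182], 'eef_rot': [[-0.9997, 0.0004, 0.0259], [-0.0259, -0.0, -0.9997], [-0.0004, -1.0, 0.0]], 'wrist_force': [0.5651, -0.4193, 0.2617], 'finger_gap': 1.0015}
```

View pics/w3.png

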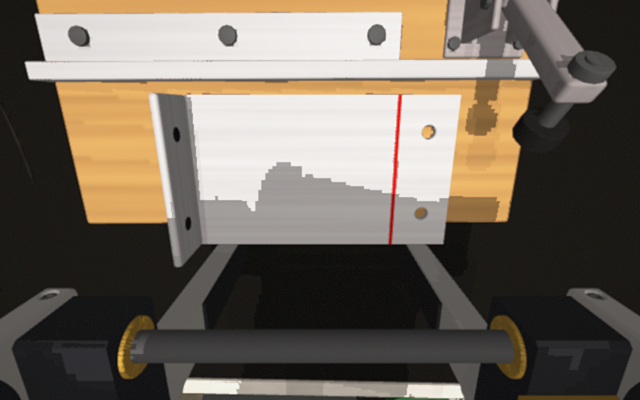

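play_rows(
  targets=[
    {"linear":[-0.002,0,0],"roll":0},
    {"linear":[-0.002,0,0],"roll":0},
    {"linear":[-0.002,0,0],"roll":0},
    {"linear":[-0.001,0,0],"roll":0},
    {"linear":[0,0,0],"roll":0},
  ],
)

```text
time: 5.55
tool_pos: [0.4594, -0.0562, 0.0182]
eef_rot: [[-1.0, -0.0, 0.026], [-0.026, -0.0, -1.0], [0.0, -1.0, 0.0]]
wrist_force: [-0.3, -0.4, -0.4]
finger_gap: 1.002
```

play_rows(
  targets=[
    {"linear":[-0.0005,0,0],"roll":0},
    {"linear":[-0.0005,0,0],"roll":0},
    {"linear":[0,0,0],"roll":0},
  ],
)

```text
time: 5.92
tool_pos: [0.4595, -0.0562, 0.0182]
eef_rot: [[-1.0, -0.002, 0.026], [-0.026, 0.0, -1.0], [0.002, -1.0, -0.0]]
wrist_force: [-8.7, -1.1, 5.8]
finger_gap: 1.001
```

```bash
python3 snap.py wrist w4
```

```text
{'time': 5.925, 'joint_pos': [-11.498, 21.3399, 110.2246, -0.0275, 48.5545, 77.0329], 'tool_pos': [0.4595, -0.0562, 0.0182], 'eef_rot': [[-0.9997, -0.0021, 0.026], [-0.026, 0.0001, -0.9997], [0.0021, -1.0, -0.0001]], 'wrist_force': [-8.6552, -1.0844, 5.7893], 'finger_gap': 1.0011}
```

View pics/w4.png

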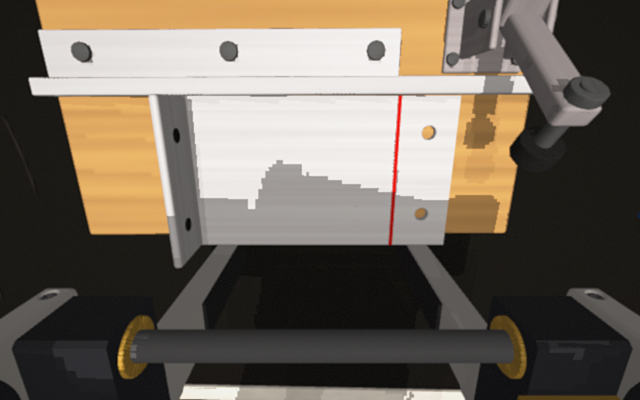

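```bash
python3 - <<'E'
from meas import *
f=np.load("pics/w4.npz")
pts=redline(f,(380,98,410,245)); d,c=fit(f,pts,.034)
print("line yaw",np.arctan2(d[1],d[0]) if d[0]>0 else np.arctan2(-d[1],-d[0]))
mT,mB=ray(f,pts[0],.034),ray(f,pts[-1],.034);print(mT,mB)
a=cv2.imread("pics/w4.png")[60:250,20:540]
cv2.imwrite("pics/w4c.png",cv2.resize(a,None,fx=1.53,fy=3,interpolation=cv2.INTER_CUBIC))
a=cv2.imread("pics/w4.png")[60:250,420:560]
cv2.imwrite("pics/w4d.png",cv2.resize(a,None,fx=3,fy=3,interpolation=cv2.INTER_CUBIC))
E
```

```text
line yaw 0.025906099
[ 0.5487166  -0.09185543  0.034     ] [ 0.46967676 -0.09384046  0.034     ]
```

View pics/w4d.png

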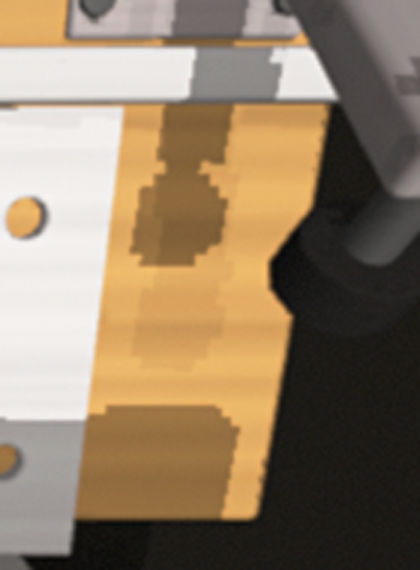

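```bash
python3 - <<'E'
from meas import *
f=np.load("pics/w4.npz"); S=lambda u,v:(420+(u+.5)/3-.5,60+(v+.5)/3-.5)
e1,e2=[ray(f,S(*p),.03)[:2] for p in((328,107),(260,515))]; print(e1,e2)
yaw=.0262; y=np.array([-np.sin(yaw),np.cos(yaw)]); x=np.array([y[1],-y[0]])
m=np.array([.5092,-.0928])
print("edge along y",e1@y,e2@y,"mark",m@y,"travel",m@y-(e1+e2)@y/2, "edge x",e1@x,e2@x,"mark x",m@x)
print("tab left face centre", m+.110*y)
E
```

```text
[ 0.55173714 -0.1581381 ] [ 0.47752088 -0.16121399]
edge along y -0.17253768278167 -0.173668278380106 mark -0.10610766475439982 travel 0.06699531582648817 edge x 0.5474050385295579 0.4731336697288877 mark x 0.506594160527308
tab left face centre [0.50631833 0.01716225]
```

play_rows(
  targets=[
    {"linear":[0.01,0,0],"roll":0},
    {"linear":[0.015,0,0],"roll":0},
    {"linear":[0,-0.035,0],"roll":0},
    {"linear":[0,-0.035,0],"roll":0},
    {"linear":[0,-0.032,0],"roll":0},
    {"linear":[-0.025,0,-0.035],"roll":0},
    {"linear":[-0.025,0,-0.035],"roll":0},
    {"linear":[-0.0253,0,-0.035],"roll":0},
    {"linear":[0,0,0],"roll":0},
    {"linear":[0,0,0],"roll":0},
  ],
  grip=0.0,
  grip_force=20,
)

```text
time: 7.22
tool_pos: [0.5074, 0.0498, 0.1201]
eef_rot: [[-1.0, -0.0, 0.026], [-0.026, -0.0, -1.0], [0.0, -1.0, 0.0]]
wrist_force: [0.1, -0.9, 0.7]
finger_gap: 0.006
```

```bash
python3 snap.py wrist w5
```

```text
{'time': 7.225, 'joint_pos': [1.4894, 17.2731, 99.1225, -0.001, 63.6215, 89.998], 'tool_pos': [0.5074, 0.0498, 0.1201], 'eef_rot': [[-0.9997, -0.0003, 0.026], [-0.026, -0.0, -0.9997], [0.0003, -1.0, 0.0]], 'wrist_force': [0.1045, -0.9162, 0.6789], 'finger_gap': 0.0055}
```

View pics/w5.png

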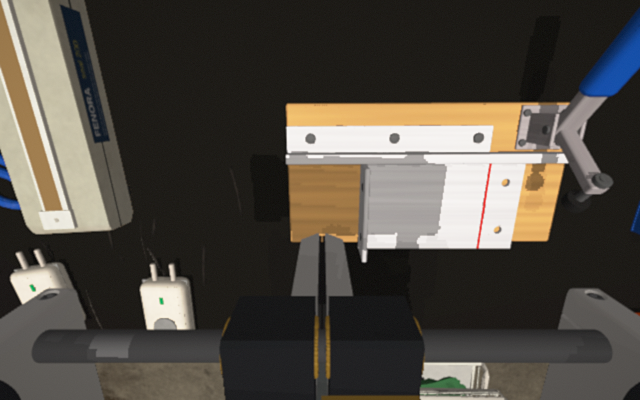

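play_rows(
  targets=[
    {"linear":[0,0.04,0],"roll":0},
    {"linear":[0,0.04,0],"roll":0},
    {"linear":[0,0,0.008],"roll":0},
    {"linear":[0,0,0.005],"roll":0},
    {"linear":[0,0,0.004],"roll":0},
    {"linear":[0,0,0.004],"roll":0},
    {"linear":[0,0,0.004],"roll":0},
    {"linear":[0,0,0.004],"roll":0},
    {"linear":[0,0,0],"roll":0},
  ],
)

```text
time: 8.4
tool_pos: [0.5086, 0.0208, 0.0402]
eef_rot: [[-1.0, -0.0, 0.026], [-0.026, -0.0, -1.0], [0.0, -1.0, 0.0]]
wrist_force: [-0.1, 0.7, 0.1]
finger_gap: 0.005
```

```bash
python3 snap.py wrist w6
```

```text
{'time': 8.4, 'joint_pos': [-1.7783, 23.8693, 102.4921, -0.0126, 53.6459, 86.7642], 'tool_pos': [0.5086, 0.0208, 0.0402], 'eef_rot': [[-0.9997, -0.0001, 0.0256], [-0.0256, -0.0002, -0.9997], [0.0001, -1.0, 0.0002]], 'wrist_force': [-0.0536, 0.6606, 0.1002], 'finger_gap': 0.0054}
```

View pics/w6.png

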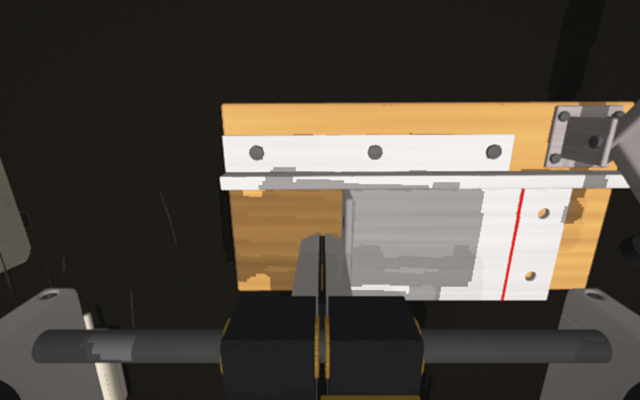

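```bash
cat > mk.py <<'E'
import sys
from meas import *
f=np.load(sys.argv[1]); roi=tuple(map(int,sys.argv[2:6]))
pts=redline(f,roi); d,c=fit(f,pts,.034); yaw=.0262; y=np.array([-np.sin(yaw),np.cos(yaw)]); x=np.array([y[1],-y[0]])
print(len(pts),"yaw",np.arctan2(d[1],d[0])if d[0]>0 else np.arctan2(-d[1],-d[0]))
a,b=[ray(f,p,.034)[:2] for p in(pts[0],pts[-1])]; m=(a+b)/2
print("ends x",a@x,b@x,"mark y",m@y,"to go",m@y+.1731)
E
python3 mk.py pics/w6.npz 500 190 530 300
```

```text
110 yaw 0.026824586
ends x 0.5439817228838378 0.4669412055651042 mark y -0.11484314169176416 to go 0.05825685830823585
```

play_rows(
  targets=[
    {"linear":[-0.0001,0,0.004],"roll":0},
    {"linear":[-0.0001,0,0.004],"roll":0},
    {"linear":[-0.0001,0,0.004],"roll":0},
    {"linear":[-0.0001,0,0.004],"roll":0},
    {"linear":[-0.0001,0,0.004],"roll":0},
    {"linear":[-0.0001,0,0.004],"roll":0},
    {"linear":[-0.0001,0,0.004],"roll":0},
    {"linear":[-0.0001,0,0.004],"roll":0},
    {"linear":[0,0,0],"roll":0},
  ],
)

```text
time: 9.57
tool_pos: [0.5106, -0.0113, 0.0404]
eef_rot: [[-1.0, 0.001, 0.025], [-0.025, -0.0, -1.0], [-0.001, -1.0, 0.0]]
wrist_force: [0.6, -0.1, 0.9]
finger_gap: 0.007
```

play_rows(
  targets=[
    {"linear":[-0.0001,0,0.004],"roll":0},
    {"linear":[-0.0001,0,0.004],"roll":0},
    {"linear":[-0.0001,0,0.004],"roll":0},
    {"linear":[-0.0001,0,0.004],"roll":0},
    {"linear":[0,0,0],"roll":0},
    {"linear":[0,0,0],"roll":0},
  ],
)

```text
time: 10.32
tool_pos: [0.5112, -0.0271, 0.0402]
eef_rot: [[-1.0, 0.0, 0.026], [-0.026, -0.0, -1.0], [-0.0, -1.0, 0.0]]
wrist_force: [-0.9, 0.2, 0.1]
finger_gap: 0.007
```

```bash
python3 snap.py wrist w7
```

```text
{'time': 10.325, 'joint_pos': [-7.1257, 24.1652, 102.0479, -0.0193, 53.7729, 81.4149], 'tool_pos': [0.5112, -0.0271, 0.0402], 'eef_rot': [[-0.9997, 0.0002, 0.0257], [-0.0257, -0.0003, -0.9997], [-0.0002, -1.0, 0.0003]], 'wrist_force': [-0.9226, 0.2499, 0.0951], 'finger_gap': 0.007}
```

View pics/w7.png

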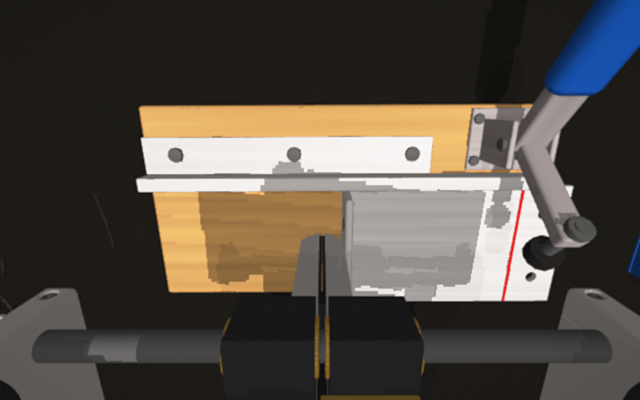

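```bash
python3 mk.py pics/w7.npz 500 192 527 300;  python3 - <<'E'
import cv2
a=cv2.imread("pics/w7.png")[165:310,450:600]; cv2.imwrite("pics/w7c.png",cv2.resize(a,None,fx=4,fy=4,interpolation=cv2.INTER_CUBIC))
E
```

```text
108 yaw 0.03018002
ends x 0.544005201251299 0.46825322652849855 mark y -0.16294099809117998 to go 0.01015900190882002
```

View pics/w7c.png

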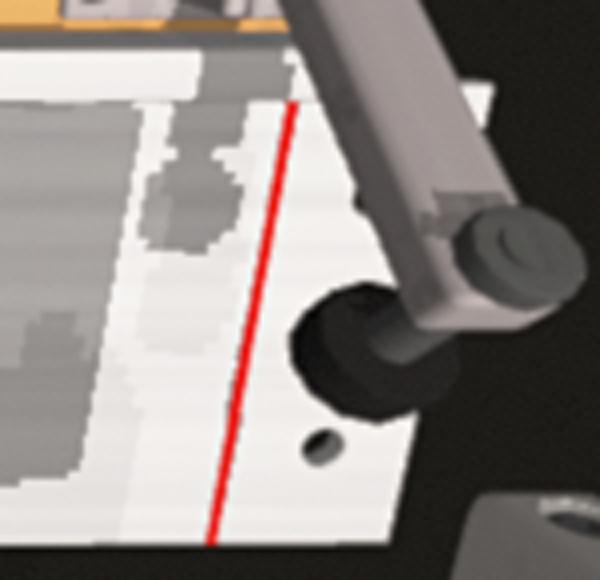

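play_rows(
  targets=[
    {"linear":[-0.0001,0,0.003],"roll":0},
    {"linear":[-0.0001,0,0.003],"roll":0},
    {"linear":[-0.0001,0,0.002],"roll":0},
    {"linear":[0,0,0.002],"roll":0},
    {"linear":[0,0,0],"roll":0},
    {"linear":[0,0,0],"roll":0},
    {"linear":[0,0,0],"roll":0},
  ],
)

```text
time: 11.25
tool_pos: [0.5119, -0.037, 0.0403]
eef_rot: [[-1.0, 0.001, 0.026], [-0.026, -0.0, -1.0], [-0.001, -1.0, 0.0]]
wrist_force: [-0.1, -0.6, -0.4]
finger_gap: 0.006
```

```bash
python3 snap.py wrist w8; python3 mk.py pics/w8.npz 500 192 527 300;  python3 - <<'E'
import cv2
a=cv2.imread("pics/w8.png")[165:310,450:600]; cv2.imwrite("pics/w8c.png",cv2.resize(a,None,fx=4,fy=4,interpolation=cv2.INTER_CUBIC))
E
```

```text
{'time': 11.25, 'joint_pos': [-8.2166, 24.2835, 101.8483, -0.0125, 53.8373, 80.3113], 'tool_pos': [0.5119, -0.037, 0.0403], 'eef_rot': [[-0.9997, 0.0005, 0.0258], [-0.0258, -0.0003, -0.9997], [-0.0005, -1.0, 0.0003]], 'wrist_force': [-0.0734, -0.5729, -0.4416], 'finger_gap': 0.006}
61 yaw 0.030607564
ends x 0.5307847091332711 0.4686224362865955 mark y -0.17219833744153762 to go 0.000901662558462385
```

View pics/w8c.png

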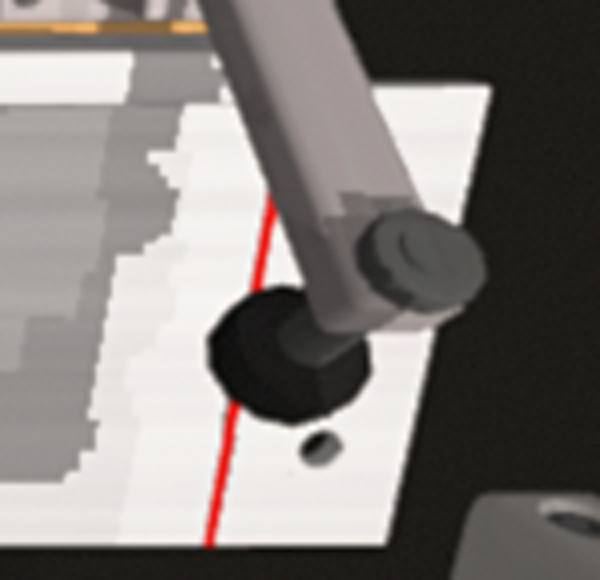

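play_rows(
  targets=[
    {"linear":[0,0,0.0008],"roll":0},
    {"linear":[0,0,0],"roll":0},
    {"linear":[0,0,0],"roll":0},
    {"linear":[0,0,0],"roll":0},
    {"linear":[0,0,-0.01],"roll":0},
    {"linear":[0,0,-0.015],"roll":0},
    {"linear":[0,-0.04,0],"roll":0},
    {"linear":[0,-0.04,0],"roll":0},
    {"linear":[0,-0.04,0],"roll":0},
    {"linear":[0,-0.04,0],"roll":0},
    {"linear":[0,0,0.05],"roll":0},
    {"linear":[0,0,0.05],"roll":0},
    {"linear":[0,0,0],"roll":0},
    {"linear":[0,0,0],"roll":0},
  ],
)

```text
time: 13.05
tool_pos: [0.5136, -0.1116, 0.2001]
eef_rot: [[-1.0, -0.0, 0.026], [-0.026, 0.0, -1.0], [0.0, -1.0, -0.0]]
wrist_force: [0.5, 0.5, 0.1]
finger_gap: 0.003
```

```bash
python3 snap.py wrist w9; python3 snap.py scene s9; python3 - <<'E'
import cv2
a=cv2.imread("pics/s9.png")[205:295,255:375]; cv2.imwrite("pics/s9c.png",cv2.resize(a,None,fx=6,fy=6,interpolation=cv2.INTER_CUBIC))
E
```

```text
{'time': 13.05, 'joint_pos': [-16.2617, 14.3398, 91.4901, 0.011, 74.1911, 72.2435], 'tool_pos': [0.5136, -0.1116, 0.2001], 'eef_rot': [[-0.9997, -0.0003, 0.026], [-0.026, 0.0003, -0.9997], [0.0003, -1.0, -0.0003]], 'wrist_force': [0.5006, 0.4737, 0.137], 'finger_gap': 0.0032}
{'time': 13.1, 'joint_pos': [-16.2303, 14.3323, 91.4921, 0.0094, 74.1895, 72.2305], 'tool_pos': [0.5137, -0.1114, 0.2002], 'eef_rot': [[-0.9996, -0.0002, 0.0268], [-0.0268, 0.0002, -0.9996], [0.0002, -1.0, -0.0002]], 'wrist_force': [-0.4058, -0.2052, -1.0778], 'finger_gap': 0.0054}
```

View pics/w9.png

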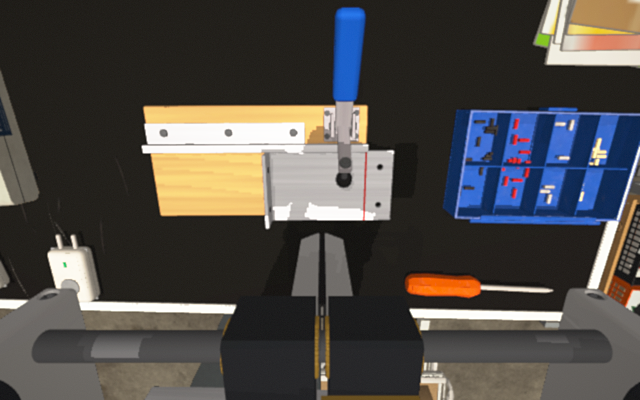

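View pics/s9c.png

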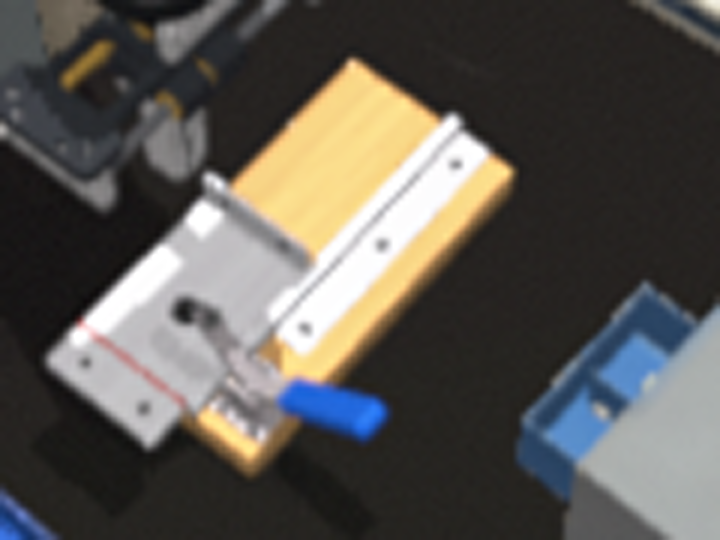

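```bash
python3 mk.py pics/w9.npz 355 152 372 220;  python3 - <<'E'
from meas import *
f=np.load("pics/w9.npz"); hsv=cv2.cvtColor(f["color"],cv2.COLOR_BGR2HSV)
yaw=.0262; y=np.array([-np.sin(yaw),np.cos(yaw)]); g=f["color"].astype(int).max(2)
L=[];Rr=[]
for r in range(112,142,4):
    row=g[r]; 
    c=np.where(row[350:385]>80)[0].max()+350; v=row[c+1]; Rr.append(ray(f,(c+.5,r),.03)[:2]@y)
    c=np.where(row[130:180]>80)[0].min()+130; L.append(ray(f,(c-.5,r),.03)[:2]@y)
print(np.round(L,4),np.round(Rr,4))
print(ray(f,(348,60),.1))
E
python3 - <<'E'
import cv2
a=cv2.imread("pics/w9.png")[90:230,250:410]; cv2.imwrite("pics/w9c.png",cv2.resize(a,None,fx=4,fy=4,interpolation=cv2.INTER_CUBIC))
E
```

```text
68 yaw 0.02935494
ends x 0.5461171914480055 0.46780201497680124 mark y -0.17239962355088018 to go 0.0007003764491198272
[0.0683 0.068  0.0676 0.0693 0.07   0.0697 0.0693 0.07  ] [-0.1731 -0.1733 -0.1734 -0.1736 -0.1738 -0.174  -0.173  -0.1732]
[ 0.63443652 -0.12913852  0.1       ]
```

View pics/w9c.png

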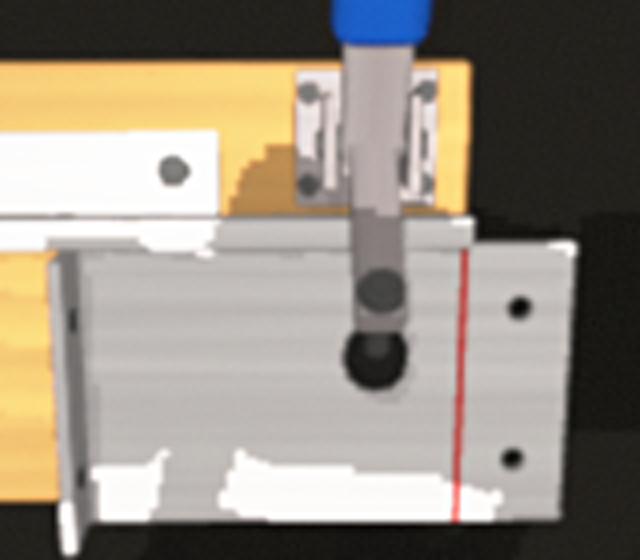

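play_rows(
  targets=[
    {"linear":[-0.04,0,0.007],"roll":0},
    {"linear":[-0.04,0,0.007],"roll":0},
    {"linear":[-0.039,0,0.0063],"roll":0},
    {"linear":[0,0.025,0],"roll":0},
    {"linear":[0,0.02,0],"roll":0},
    {"linear":[0,0,0],"roll":0},
  ],
)

```text
time: 13.9
tool_pos: [0.6326, -0.1285, 0.1538]
eef_rot: [[-1.0, -0.003, 0.027], [-0.027, 0.001, -1.0], [0.003, -1.0, -0.001]]
wrist_force: [-0.7, -0.6, 0.9]
finger_gap: 0.004
```

```bash
python3 snap.py side d1; python3 - <<'E'
import cv2
a=cv2.imread("pics/d1.png")[100:250,240:360]; cv2.imwrite("pics/d1c.png",cv2.resize(a,None,fx=4,fy=4,interpolation=cv2.INTER_CUBIC))
E
```

```text
{'time': 13.9, 'joint_pos': [-14.7319, 31.9068, 73.3016, 0.0035, 74.9605, 73.714], 'tool_pos': [0.6326, -0.1285, 0.1538], 'eef_rot': [[-0.9996, -0.0028, 0.0271], [-0.0271, 0.0008, -0.9996], [0.0028, -1.0, -0.0009]], 'wrist_force': [-0.6891, -0.6039, 0.9314], 'finger_gap': 0.0037}
```

View pics/d1c.png

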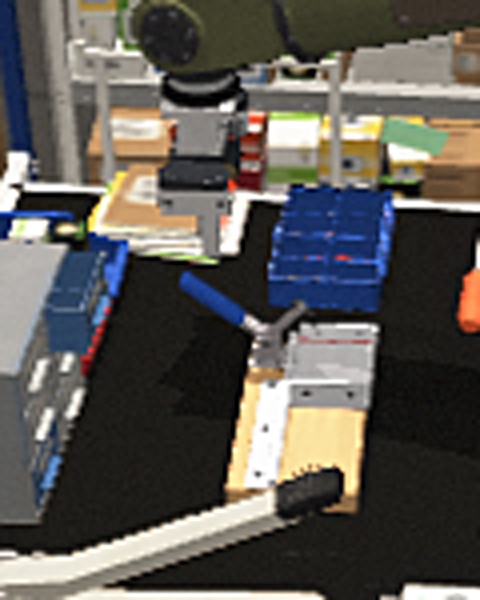

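play_rows(
  targets=[
    {"linear":[-0.001,0.006,0],"roll":0},
    {"linear":[-0.001,0.006,0],"roll":0},
    {"linear":[-0.001,0.006,0],"roll":0},
    {"linear":[-0.001,0.005,0],"roll":0},
    {"linear":[-0.001,0.005,0],"roll":0},
    {"linear":[-0.001,0.005,0],"roll":0},
  ],
)

```text
time: 14.7
tool_pos: [0.6392, -0.1297, 0.1219]
eef_rot: [[-1.0, 0.0, 0.026], [-0.026, 0.0, -1.0], [-0.0, -1.0, -0.0]]
wrist_force: [-0.1, 0.9, -0.2]
finger_gap: 0.008
```

play_rows(
  targets=[
    {"linear":[-0.001,0.005,0],"roll":0},
    {"linear":[-0.001,0.005,0],"roll":0},
    {"linear":[-0.001,0.005,0],"roll":0},
    {"linear":[-0.001,0.005,0],"roll":0},
  ],
)

```text
time: 15.2
tool_pos: [0.6432, -0.1296, 0.102]
eef_rot: [[-1.0, 0.0, 0.026], [-0.026, -0.0, -1.0], [-0.0, -1.0, 0.0]]
wrist_force: [-0.1, -0.1, 1.9]
finger_gap: 0.004
```

```bash
python3 snap.py side d2; python3 - <<'E'
import cv2
a=cv2.imread("pics/d2.png")[100:250,240:360]; cv2.imwrite("pics/d2c.png",cv2.resize(a,None,fx=4,fy=4,interpolation=cv2.INTER_CUBIC))
E
```

```text
{'time': 15.2, 'joint_pos': [-14.5918, 35.9186, 74.167, -0.0003, 69.9023, 73.9307], 'tool_pos': [0.6432, -0.1296, 0.102], 'eef_rot': [[-0.9997, 0.0002, 0.0258], [-0.0258, -0.0001, -0.9997], [-0.0002, -1.0, 0.0001]], 'wrist_force': [-0.0616, -0.1009, 1.9258], 'finger_gap': 0.0042}
```

View pics/d2c.png

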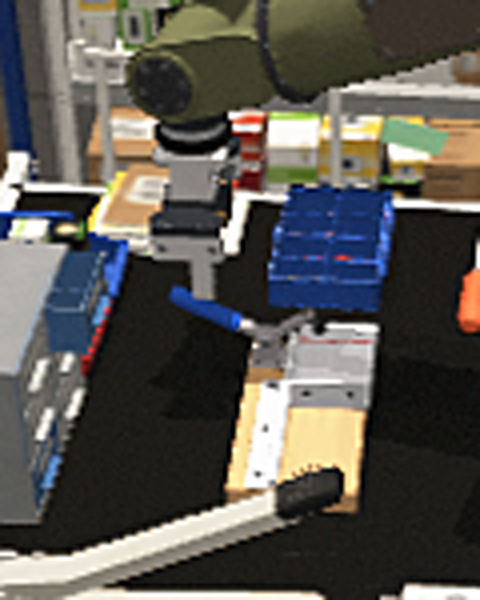

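The finger (about 202,295 in the crop) is pushing the handle down and the foot is lowering. I'll carry on.

play_rows(
  targets=[
    {"linear":[-0.0005,0.005,0],"roll":0},
    {"linear":[-0.0005,0.005,0],"roll":0},
    {"linear":[-0.0005,0.005,0],"roll":0},
    {"linear":[0,0.005,0],"roll":0},
    {"linear":[0,0.005,0],"roll":0},
    {"linear":[0,0.005,0],"roll":0},
  ],
)

```text
time: 16.0
tool_pos: [0.6447, -0.1295, 0.072]
eef_rot: [[-1.0, 0.0, 0.026], [-0.026, 0.0, -1.0], [-0.0, -1.0, -0.0]]
wrist_force: [1.7, 0.1, 1.6]
finger_gap: 0.004
```

play_rows(
  targets=[
    {"linear":[0,0.003,0],"roll":0},
    {"linear":[0,0.002,0],"roll":0},
    {"linear":[0,0.002,0],"roll":0},
    {"linear":[0,0.001,0],"roll":0},
    {"linear":[0,0,0],"roll":0},
  ],
)

```text
time: 16.62
tool_pos: [0.6445, -0.1296, 0.0641]
eef_rot: [[-1.0, -0.0, 0.026], [-0.026, 0.0, -1.0], [0.0, -1.0, -0.0]]
wrist_force: [0.3, 0.5, -0.8]
finger_gap: 0.006
```

play_rows(
  targets=[
    {"linear":[0,0.001,0],"roll":0},
    {"linear":[0,0.001,0],"roll":0},
    {"linear":[0,0,0],"roll":0},
  ],
)

```text
time: 17.0
tool_pos: [0.6446, -0.1296, 0.0631]
eef_rot: [[-1.0, 0.0, 0.026], [-0.026, -0.0, -1.0], [-0.0, -1.0, 0.0]]
wrist_force: [-3.1, 0.2, 9.3]
finger_gap: 0.005
```

play_rows(
  targets=[
    {"linear":[0,0.0005,0],"roll":0},
    {"linear":[0,0.0005,0],"roll":0},
    {"linear":[0,0,0],"roll":0},
  ],
)

```text
time: 17.38
tool_pos: [0.6447, -0.1296, 0.0629]
eef_rot: [[-1.0, 0.001, 0.026], [-0.026, -0.0, -1.0], [-0.001, -1.0, 0.0]]
wrist_force: [-6.4, 1.0, 15.0]
finger_gap: 0.002
```

```bash
python3 snap.py side d3; python3 - <<'E'
import cv2
a=cv2.imread("pics/d3.png")[100:250,240:360]; cv2.imwrite("pics/d3c.png",cv2.resize(a,None,fx=4,fy=4,interpolation=cv2.INTER_CUBIC))
E
```

```text
{'time': 17.375, 'joint_pos': [-14.5549, 38.5377, 75.4757, -0.0042, 65.9413, 73.9651], 'tool_pos': [0.6447, -0.1296, 0.0629], 'eef_rot': [[-0.9997, 0.0007, 0.0259], [-0.0259, -0.0003, -0.9997], [-0.0007, -1.0, 0.0003]], 'wrist_force': [-6.3798, 0.9705, 15.0151], 'finger_gap': 0.0023}
```

View pics/d3c.png

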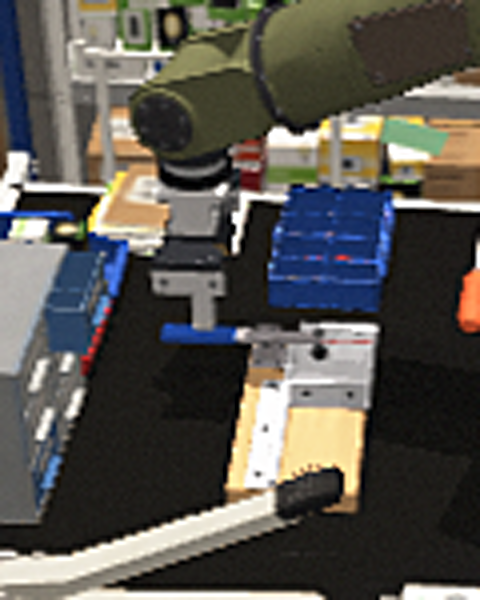

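play_rows(
  targets=[
    {"linear":[0,-0.01,0],"roll":0},
    {"linear":[0,-0.04,0],"roll":0},
    {"linear":[0,-0.04,0],"roll":0},
    {"linear":[0,-0.05,0],"roll":0},
    {"linear":[0.045,0,-0.005],"roll":0},
    {"linear":[0.045,0,-0.005],"roll":0},
    {"linear":[0.04,0,-0.01],"roll":0},
    {"linear":[0,0,0],"roll":0},
    {"linear":[0,0,0],"roll":0},
  ],
)

```text
time: 18.55
tool_pos: [0.5146, -0.1131, 0.2016]
eef_rot: [[-1.0, 0.001, 0.026], [-0.026, -0.0, -1.0], [-0.001, -1.0, 0.0]]
wrist_force: [-0.8, -0.7, -0.2]
finger_gap: 0.006
```

```bash
python3 snap.py wrist e1; python3 snap.py side e2; python3 mk.py pics/e1.npz 355 152 372 220; python3 - <<'E'
import cv2
a=cv2.imread("pics/e1.png"); cv2.imwrite("pics/e1c.png",cv2.resize(a[0:240,240:420],None,fx=2.5,fy=2.5,interpolation=cv2.INTER_CUBIC))
a=cv2.imread("pics/e2.png")[140:240,240:340]; cv2.imwrite("pics/e2c.png",cv2.resize(a,None,fx=5,fy=5,interpolation=cv2.INTER_CUBIC))
E
```

```text
{'time': 18.55, 'joint_pos': [-16.3748, 14.3925, 91.2191, -0.0007, 74.3457, 72.1488], 'tool_pos': [0.5146, -0.1131, 0.2016], 'eef_rot': [[-0.9997, 0.0007, 0.0258], [-0.0258, -0.0002, -0.9997], [-0.0007, -1.0, 0.0002]], 'wrist_force': [-0.7644, -0.7332, -0.163], 'finger_gap': 0.0064}
{'time': 18.6, 'joint_pos': [-16.3729, 14.4399, 91.1973, 0.0003, 74.3452, 72.1488], 'tool_pos': [0.5148, -0.1131, 0.2014], 'eef_rot': [[-0.9997, 0.0003, 0.0258], [-0.0258, -0.0001, -0.9997], [-0.0003, -1.0, 0.0001]], 'wrist_force': [0.8265, -0.3958, 0.0113], 'finger_gap': 0.0088}
67 yaw 0.029045407
ends x 0.5459237813624832 0.46837906083312036 mark y -0.17231297252951513 to go 0.000787027470484869
```

View pics/e1c.png

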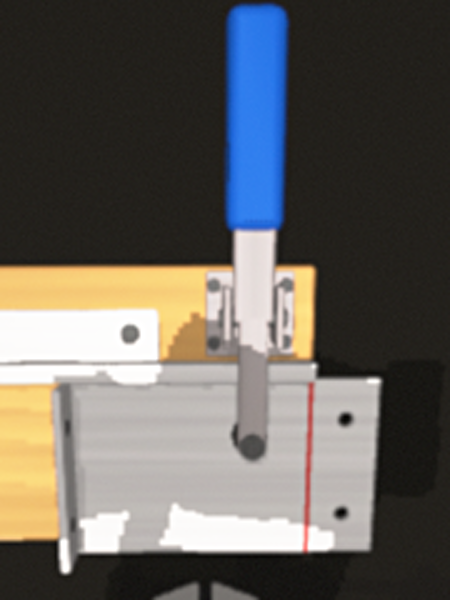

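View pics/e2c.png

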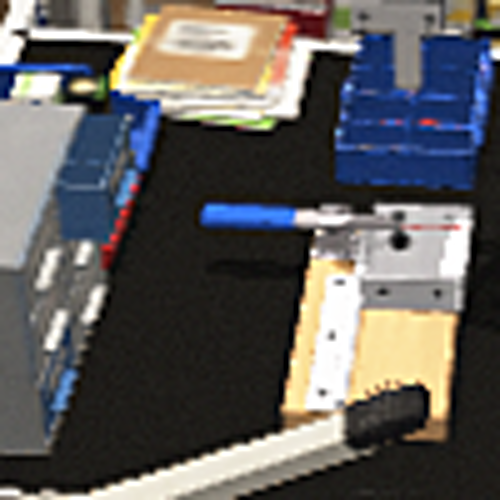

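```bash
python3 -c "
from rig import *
print(finish_job())"
```

```text
the job is handed in; nothing more can be done
None
```

The bracket is flush on the fence, its red line is over the block's right-hand edge, and the clamp is shut on it. I handed the job in at about 18.6 s; no verdict was reported.

**What I did**
- I pushed the bracket's near edge with both open fingers until it met the fence, where the wrist force rose to about 9 N.
- I closed the fingers and pushed the tab about 67 mm to the right along the fence.
- I pressed the blue handle down to its stop, at about 15 N with the fingertip 63 mm above the table, then backed the arm clear.

**Last checks, from the wrist and side pictures**

| Check | Measured | Limit |
|---|---|---|
| Red line to block edge | about 0.8 mm short (left) | 4 mm |
| Skew to fence | about 0.003 rad | 0.03 rad |
| Red line's x against the pressed-flush reading | within about 0.5 mm | 3 mm |

- **Handle:** it stayed level after I let go, with the foot down on the plate.
- **Not measured:** I could not measure the foot's force directly. The camera calibration is only good to about 2 mm.
- **Loose things:** I did not touch any on purpose and none looked moved, but I did not measure their positions again at the end.
- **Other:** my first move call was refused because of a format error. Nothing moved, and I resent it.

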